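# Lay the slide boxes down, lid up

### The arm

A 6-joint arm with a two-finger parallel gripper is mounted at the origin on the work surface. World frame = base frame: x ahead of the robot, y to its left, z up, the work surface at z = 0. Lengths are in mm, angles in rad, forces in N, time in s.
With the tool pointing down it reaches from about 350 to 975 mm from the base axis. Payload 7.1 kg.
Tool frame: the origin (TCP) lies at the very end of the fingers, on their centre line; the grasp point (between the pads) lies 19 mm behind it; z points along the fingers, y is the line along which they close (so a half turn about z gives the same grasp; the last joint's range is limited). The gripper opens to 88 mm and grips with 3 to 60 N. Pads are 20 mm wide; open, the fingers measure 115 mm over their backs; the gripper's body (75 mm by 178 mm) begins 61 mm behind the grasp point.
Start: joints at [1.091, 0.423, 1.63, -0, 1.089, -0.019], TCP at [277.883, 559.809, 196.975] pointing down, gripper open.
Joint ranges: [-3, 3], [-0.9, 2.11], [0.09, 2.58], [-1.31, 4.45], [0.11, 2.69], [-2.54, 2.54]. Speed limits (rad/s): [2.39, 2.39, 3.01, 3.14, 3.14, 3.14].

### API

Orientations are given as a rotation vector (axis times angle).
In Python, from workcell import ctrl, optics gives the robot as it stands.
- The arm moves only by the shell command python3 -m jog 'ROWS'. ROWS is JSON, a list of rows, each a list of 7 numbers: the shift along the tool's x, y, z in units of 40 mm (1.0 is 40 mm), then the turn, a rotation vector about the tool's x, y, z in units of 6 degrees (1.0 is 6 degrees), then the opening, from 0 (shut) to 1 (fully open). A call has 1 to 20 rows; each row shifts and turns the commanded pose from where the row before left it, along the tool's axes as they then stand; what a row does not reach is not made up. A row lasts 1/10 s, in which the tool goes at most 50 mm and 8.59 degrees, less where a joint would pass 70% of its speed; a pose out of reach is approached as far as the arm can. A call is refused whole if a number of a shift passes 1 or a number of a turn 1, either way. A call with a gripper value outside its range is refused whole. The fingers move at their own pace and stop on an object; the grip force is fixed at half the most. Time passes only in rows, so rows that do not move let the fingers close. It gives the time, the measured TCP pose, the force, the opening and the grip force at its end, in the units of the state.
- ctrl.get_obs(): the state, without advancing time (a new reading comes with each control period).
- optics.get_image(name): name is "scene" or "top"; returns the picture (480x640x3 uint8, red, green, blue); there is no depth.
- optics.camera_model(name): a dict with "fov_y" (degrees; the focal length in pixels is half the picture's height over the tangent of half this angle, whatever the lens; pixels are square), "cx", "cy" (the principal point, pixels), "view" (4x4, takes a point from world to camera coordinates). Camera axes: x right, y up, looking along -z (the intrinsics and any distortion apply to the point x, -y, -z); pixel columns grow to the right and rows downward; lengths in mm; the calibration is good to about 2 mm. A picture is of the moment at which its call begins. camera_model takes no time and is no camera call.
- ctrl.close_job(): hands the job in; it is judged then, once.
Trained networks look in the newest picture that a camera, given by its name, has taken for a name from the list of things; names that differ only in an ending like _2 or _b are one class to them, and where a whole thing is asked for, a point or a joint stands for the part that bears it (a point fixed in the world has none). Each returns a list of dicts, best first, with "conf" (0 to 1); they miss things now and then, are a little off and sometimes report something else, mostly with a low value. They report only what shows in the picture. A call takes as long as a camera call. They do not tell look-alikes from the thing itself.
- optics.masks_of(target, camera): "pixels" (480x640 bool, what is visible of it) and "extent" ([centre column, centre row, width, height] in pixels, round what is visible of it).
The state is a dict: "t": time; "qpos": joint angles; "qvel": joint speeds; "joint_torque": joint torques, N m; "ee_pos": TCP position; "orientation": TCP orientation; "ft_force": force on the tool from outside, world axes, zero at the start; "moment": the same for the moment, N m; "width": finger opening in mm; "grasp_force": force on a finger pad.
Only numpy, scipy, OpenCV 4.12 (cv2) and the standard library are available. Lean on these libraries where they do the work, as an engineer would, in place of code of your own. Each camera call takes 0.05 s, during which the arm holds its last target. There are 200 camera calls.

### The job

Two big grey slide boxes stand on edge on the microscope bench. With shut fingers, lightly push each of them over where it stands, so that it ends lying flat on its plain base with the labelled lid facing up, ready to be opened. Do not grip, lift or carry anything, and leave the small slide box standing and all the other things on the bench where they are.

Things in the scene. Friction and masses are not known exactly. Their poses are not given: they have to be found in the camera images.
- box_near: Big slide box, lid roughly towards the robot: must fall away from it: closed empty slide box, grey plastic, 140 mm wide (y), 100 high (z), 36 thick (x), 0.12 to 0.26 kg, on its long edge. Origin: centre of underside, z = 0. Lid (12 thick, paper label) is the -x face at x = -18, plain base the +x face at +18. Lying right, x points down, origin 18 above the bench.
- box_far: Big slide box, lid roughly away from the robot: must fall towards it: closed empty slide box, grey plastic, 140 mm wide (y), 100 high (z), 36 thick (x), 0.12 to 0.26 kg, on its long edge. Origin: centre of underside, z = 0. Lid (12 thick, paper label) is the -x face at x = -18, plain base the +x face at +18. Otherwise the same as box_near.
- box_near_push (a point): Point on the lid face of box_near, 80 mm above its underside, mid-width, 18 mm to -x of its axis; axes as the box. Just above it is a clasp 26 wide, 14 high, 3 proud. Pushed here along +x with 1 to 2 N the box rocks on its lower edge without sliding and falls by itself once leaning over 20 deg (about 30 mm of push).
- box_far_push (a point): Point on the lid face of box_far, 80 mm above its underside, mid-width, 18 mm to -x of its axis; axes as the box. Just above it is a clasp 26 wide, 14 high, 3 proud. Pushed here along +x with 1 to 2 N the box rocks on its lower edge without sliding and falls by itself once leaning over 20 deg (about 30 mm of push).
- small_box: bystander: smaller grey slide box of the same make, 85 mm wide, 70 mm high, 34 mm thick, standing on edge; stays standing. Origin at the centre of its underside, z up, lid towards -x. The three slide boxes stand in a row across the bench about 260 mm apart, in any order.
- oil_bottle: bystander: amber glass oil bottle with a black cap, 26 mm across, 55 mm high, standing about 105 mm in front of the lid of box_near. Origin at the centre of its underside.
- stain_jar: bystander: glass jar with a white lid, 38 mm across, 50 mm high, standing about 110 mm in front of the lid of box_far. Origin at the centre of its underside.
- petri_dish: bystander: closed glass dish, 94 mm across, 17 mm high, at the far side. Origin at the centre of its underside.
- cover_case: bystander: white plastic case for cover glasses, 30 x 30 x 18 mm, at the far side. Origin at the centre of its underside.
- forceps: bystander: steel forceps 120 mm long, 4 mm thick, lying at the far side. Origin in the middle of its underside, x along its length.
Things that resemble listed ones, but are neither listed nor needed, are in the scene too. What is shaped like the box_far but red or yellow is not meant. What is shaped like the box_near but yellow is not meant.

How it is judged:
By the outcome, as a careful person would: the job done as asked, in the order asked, and still so for the second after the job is handed in, with the robot touching nothing.
It also fails if it takes over 42 s, if anything falls off the work surface, if the arm or the gripper's body presses on something with over 40 N, if the wrist force passes 120 N, or if a joint passes its speed limit or range.

## Working session

There is one attempt and no reset: what is moved stays moved. The work goes in short steps, Python scripts to look and compute and a shell command to move; the robot and the scene stay as the last step left them, time stands still between calls to the robot, and variables do not carry over. Pictures are saved under pics/ and viewed, at most 10 in all, crops included, and the job is handed in when it is done.

```bash
mkdir -p pics; python3 - <<'E'
from workcell import ctrl, optics
import cv2, numpy as np
for n in ("scene","top"):
    im=optics.get_image(n); cv2.imwrite(f"pics/{n}0.png",im[:,:,::-1])
    print(n,{k:(np.round(v,3).tolist() if k=='view' else v) for k,v in optics.camera_model(n).items()})
    for t in ("box_near","box_far","small_box","oil_bottle","stain_jar"):
        print(t,[(round(d['conf'],2),np.round(d['extent']).tolist()) for d in optics.masks_of(t,n)])
o=ctrl.get_obs(); print(o['t'],o['ee_pos'],o['orientation'],o['ft_force'])
E
```

```text
scene {'fov_y': 57.07414493330042, 'cx': 322.2577521604943, 'cy': 242.8032130670153, 'view': [[-0.818, 0.575, -0.019, 388.075], [-0.417, -0.571, 0.707, 217.686], [0.395, 0.586, 0.707, -1241.893], [0.0, 0.0, 0.0, 1.0]]}
box_near [(0.85, [386.0, 302.0, 76.0, 76.0]), (0.57, [452.0, 390.0, 43.0, 107.0])]
box_far [(0.87, [466.0, 276.0, 43.0, 79.0]), (0.68, [292.0, 230.0, 50.0, 68.0]), (0.64, [305.0, 168.0, 52.0, 50.0])]
small_box [(0.91, [246.0, 179.0, 38.0, 30.0]), (0.37, [256.0, 265.0, 18.0, 24.0])]
oil_bottle [(0.56, [403.0, 276.0, 13.0, 24.0])]
stain_jar [(0.98, [256.0, 264.0, 19.0, 29.0])]
top {'fov_y': 47.12423842498971, 'cx': 322.2368333942556, 'cy': 241.4030374865495, 'view': [[-0.003, -1.0, 0.017, 66.739], [0.991, -0.001, 0.133, -577.386], [-0.133, 0.017, 0.991, -1069.504], [0.0, 0.0, 0.0, 1.0]]}
box_near [(0.73, [367.0, 254.0, 76.0, 28.0]), (0.7, [221.0, 267.0, 79.0, 42.0]), (0.69, [118.0, 254.0, 68.0, 74.0]), (0.59, [247.0, 317.0, 14.0, 11.0])]
box_far [(0.94, [196.0, 365.0, 53.0, 78.0]), (0.79, [366.0, 255.0, 77.0, 25.0]), (0.62, [455.0, 332.0, 53.0, 76.0]), (0.58, [390.0, 144.0, 20.0, 18.0])]
small_box [(0.8, [490.0, 262.0, 54.0, 34.0])]
oil_bottle [(0.51, [247.0, 315.0, 13.0, 15.0])]
stain_jar [(0.75, [350.0, 200.0, 17.0, 22.0]), (0.65, [221.0, 268.0, 81.0, 43.0]), (0.42, [246.0, 318.0, 14.0, 11.0])]
0.6 [277.89895999 559.82680091 196.9922651 ] [7.17418810e-01 3.05853791e+00 8.42826388e-05] [ 0.63129981 -0.18608197 -0.07375354]
```

View pics/scene0.png

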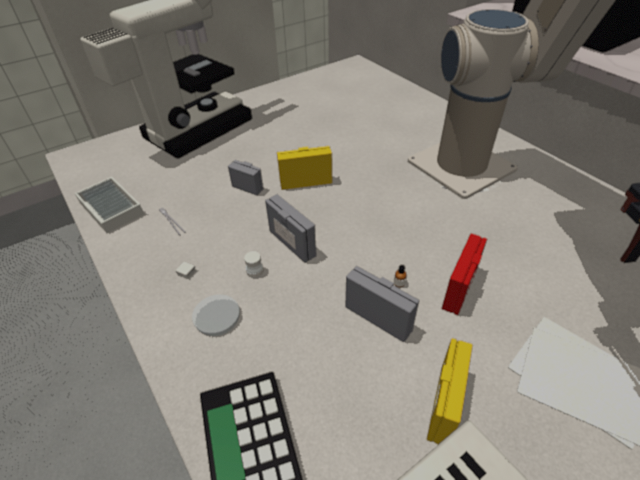

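View pics/top0.png

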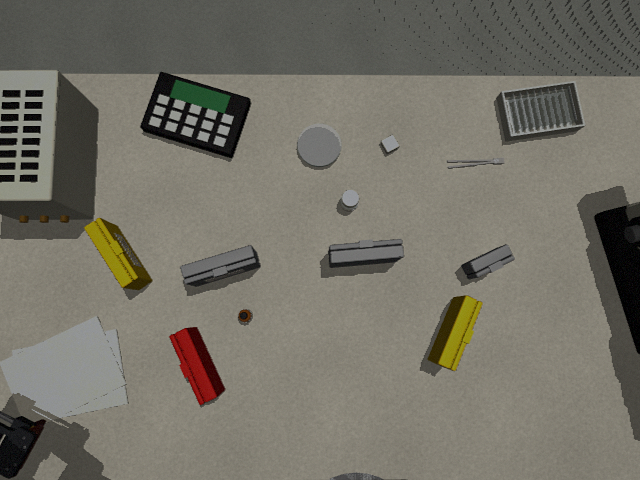

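The scene picture shows box_near at (380,302), plain base towards the camera, with the oil bottle behind it at (400,276). box_far is at (291,228), label towards the camera, with the jar at (254,264). In the top picture they are at (220,266) and (366,252), and the small box is at (490,262). The red and yellow boxes are the look-alikes. Next I fit each box's pose to its silhouettes.

```bash
cat > fit.py <<'E'
from workcell import ctrl, optics
import cv2, numpy as np
from scipy.optimize import minimize
CM={n:optics.camera_model(n) for n in ("scene","top")}
def proj(P,n):
    m=CM[n]; V=np.array(m['view']); f=240/np.tan(np.radians(m['fov_y'])/2)
    c=np.asarray(P)@V[:3,:3].T+V[:3,3]
    return np.c_[m['cx']+f*c[:,0]/-c[:,2], m['cy']-f*c[:,1]/-c[:,2]]
def ground(px,n,z):
    m=CM[n]; V=np.array(m['view']); f=240/np.tan(np.radians(m['fov_y'])/2)
    d=V[:3,:3].T@np.array([(px[0]-m['cx'])/f,-(px[1]-m['cy'])/f,-1]); o=-V[:3,:3].T@V[:3,3]
    return o+d*(z-o[2])/d[2]
def corners(p,dx,dy,h):
    x,y,a=p; R=np.array([[np.cos(a),-np.sin(a)],[np.sin(a),np.cos(a)]])
    q=np.array([(i*dx/2,j*dy/2) for i in(-1,1) for j in(-1,1)])@R.T+[x,y]
    return np.vstack([np.c_[q,np.full(4,z)] for z in(0,h)])
def hullmask(p,n,dims):
    h=cv2.convexHull((proj(corners(p,*dims),n)*16).astype(np.int32))
    m=np.zeros((480,640),np.uint8); cv2.fillConvexPoly(m,h,1,shift=4); return m>0
def pick(name,n,c,r=15):
    for t in name:
        for d in optics.masks_of(t,n):
            e=d['extent']
            if abs(e[0]-c[0])<r and abs(e[1]-c[1])<r: return d['pixels'].astype(bool)
def fit(masks,p0,dims):
    def cost(p):
        return sum(1-(hullmask(p,n,dims)&m).sum()/(hullmask(p,n,dims)|m).sum() for n,m in masks.items())
    best=min((minimize(cost,[*p0[:2],a],method='Nelder-Mead',options=dict(initial_simplex=[[p0[0],p0[1],a],[p0[0]+15,p0[1],a],[p0[0],p0[1]+15,a],[p0[0],p0[1],a+.2]])) for a in np.arange(-.6,.61,.3)),key=lambda r:r.fun)
    return best.x,best.fun
E
python3 - <<'E'
from fit import *
for n in CM: optics.get_image(n)
vis={n:cv2.imread(f"pics/{n}0.png") for n in CM}
for name,cs,ct,dims in (("box_near",(386,302),(221,267),(36,140,100)),("box_far",(292,230),(366,255),(36,140,100)),("small_box",(246,179),(490,262),(34,85,70))):
    ms={}
    for n,c in (("scene",cs),("top",ct)):
        m=pick([name,"box_near","box_far","small_box"],n,c)
        if m is not None: ms[n]=m
    p0=ground(ct,"top",60)
    p,f=fit(ms,p0,dims); 
    print(name,list(ms),np.round(p,3),np.degrees(p[2]).round(1),round(f,3))
    for n,m in ms.items(): 
        p1,f1=fit({n:m},p0,dims); print("  only",n,p1.round(3),round(f1,3))
    for n in CM: cv2.polylines(vis[n],[cv2.convexHull(proj(corners(p,*dims),n).round().astype(np.int32))],True,(0,255,0),1)
for k,c,z in (("bottle",(246,315),55),("jar",(350,197),50),("petri",(319,146),17),("red",(197,366),100),("yellow_r",(455,332),100),("yellow_l",(117,254),100),("case",(390,144),18)):
    print(k,ground(c,"top",z).round())
cv2.imwrite("pics/fit.png",np.vstack([cv2.resize(vis["scene"][140:350,200:500],None,fx=1.4,fy=1.4),vis["top"][130:420,80:500]]) if 0 else cv2.resize(vis["top"][190:400,150:530],(760,420)))
cv2.imwrite("pics/fit_s.png",cv2.resize(vis["scene"][150:350,220:500],(770,550)))
E
```

```text
box_near ['scene', 'top'] [5.25624e+02 2.64232e+02 2.95000e-01] 16.9 0.206
  only scene [5.22498e+02 2.60575e+02 2.35000e-01] 0.066
  only top [5.26706e+02 2.61094e+02 2.80000e-01] 0.111
box_far ['scene', 'top'] [ 5.49975e+02 -1.68860e+01  6.80000e-02] 3.9 0.189
  only scene [ 5.48185e+02 -1.71140e+01  7.50000e-02] 0.045
  only top [ 5.52782e+02 -1.79080e+01  8.30000e-02] 0.11
small_box ['scene', 'top'] [ 5.34452e+02 -2.65545e+02  4.66000e-01] 26.7 0.189
  only scene [ 5.31044e+02 -2.68669e+02  3.88000e-01] 0.044
  only top [ 5.36883e+02 -2.68187e+02  4.48000e-01] 0.079
bottle [431. 214.  55.]
jar [666.  10.  50.]
petri [783.  71.  17.]
red [339. 297. 100.]
yellow_r [ 398. -180.  100.]
yellow_l [546. 453. 100.]
case [787. -78.  18.]
```

View pics/fit.png

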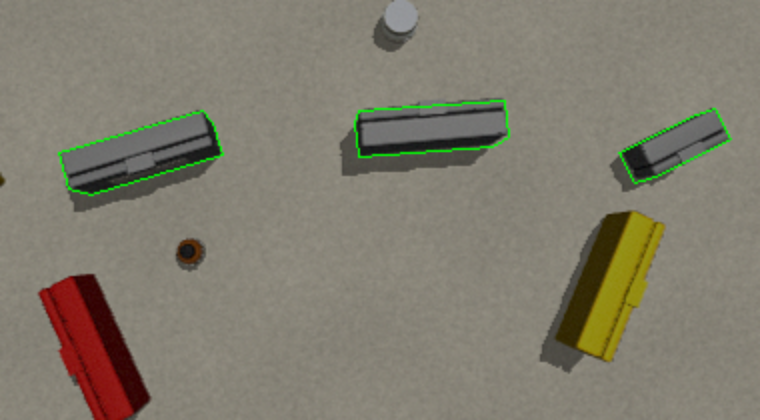

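View pics/fit_s.png

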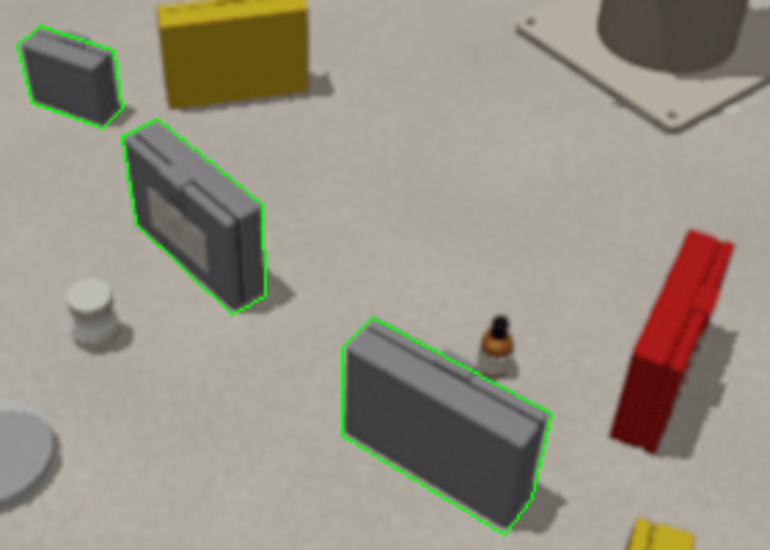

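The fits agree to a few mm and the overlays match:
- **box_near:** (525, 262), falls along 16.5°.
- **box_far:** (550, -17), falls along 184.3°.

Next I shut the fingers, turn tool x to 196.5° and go above the lid side of box_near.

```bash
python3 -m jog '[[0,0,0,0,0,-1,0],[0,0,0,0,0,-1,0],[0,0,0,0,0,-1,0],[0,0,0,0,0,-1,0],[0,0,0,0,0,-1,0],[0,0,0,0,0,-1,0],[0,0,0,0,0,-1,0],[0,0,0,0,0,-0.15,0],[-0.235,-0.89,0,0,0,0,0],[-0.235,-0.89,0,0,0,0,0],[-0.235,-0.89,0,0,0,0,0],[-0.235,-0.89,0,0,0,0,0],[-0.235,-0.89,0,0,0,0,0],[-0.235,-0.89,0,0,0,0,0],[-0.235,-0.89,0,0,0,0,0],[-0.235,-0.89,0,0,0,0,0],[-0.235,-0.89,0,0,0,0,0],[-0.235,-0.89,0,0,0,0,0],[0,0,0,0,0,0,0],[0,0,0,0,0,0,0]]'
cat > st.py <<'E'
from workcell import ctrl
from scipy.spatial.transform import Rotation as R
import numpy as np
o=ctrl.get_obs(); M=R.from_rotvec(o['orientation']).as_matrix()
print(round(o['t'],2),np.round(o['ee_pos'],1),"xyaw",np.degrees(np.arctan2(M[1,0],M[0,0])).round(1)%360,M[:,2].round(3),"F",np.round(o['ft_force'],2),o['width'])
for n,c,a in (("near",(525,262),16.5),("far",(550,-17),184.3)):
    u=np.array([np.cos(np.radians(a)),np.sin(np.radians(a))]); d=o['ee_pos'][:2]-c
    print(n,"along",round(d@u,1),"side",round(-d[0]*u[1]+d[1]*u[0],1))
E
python3 st.py
```

```text
t: 3.0
ee_pos: [469.3, 244.8, 197.0]
orientation: [0.445, -3.11, -0.001]
ft_force: [-0.3, 1.1, 0.9]
width: 0.1
grasp_force: 0.0
3.0 [469.3 244.8 197. ] xyaw 196.3 [-0.  0. -1.] F [-0.3   1.14  0.88] 0.08250795944566436
near along -58.3 side -0.7
far along 60.8 side -267.1
```

```bash
python3 -m jog '[[0,0,1,0,0,0,0],[0,0,1,0,0,0,0],[0,0,1,0,0,0,0],[0,0,0,0,0,0,0],[-0.2,0,0,0,0,0,0],[-0.2,0,0,0,0,0,0],[-0.1,0,0,0,0,0,0],[-0.1,0,0,0,0,0,0],[-0.1,0,0,0,0,0,0],[-0.1,0,0,0,0,0,0],[-0.1,0,0,0,0,0,0],[-0.1,0,0,0,0,0,0],[-0.1,0,0,0,0,0,0],[-0.1,0,0,0,0,0,0]]'; python3 st.py
```

```text
t: 4.4
ee_pos: [515.4, 258.9, 76.9]
orientation: [0.451, -3.109, 0.0]
ft_force: [0.1, 0.4, -0.4]
width: 0.6
grasp_force: 0.0
4.4 [515.4 258.9  76.9] xyaw 196.5 [-0. -0. -1.] F [ 0.08  0.44 -0.41] 0.6397803234724748
near along -10.1 side -0.3
far along 13.8 side -277.7
```

```bash
python3 -m jog '[[-0.1,0,0,0,0,0,0],[-0.1,0,0,0,0,0,0],[-0.1,0,0,0,0,0,0],[-0.1,0,0,0,0,0,0]]'; python3 st.py; python3 - <<'E'
from workcell import optics
import cv2
im=optics.get_image("scene")[:,:,::-1]; cv2.imwrite("pics/p1.png",im)
E
```

```text
t: 4.8
ee_pos: [530.8, 263.4, 76.9]
orientation: [0.451, -3.109, 0.0]
ft_force: [-0.1, 0.2, -0.0]
width: 0.6
grasp_force: 0.0
4.8 [530.8 263.4  76.9] xyaw 196.5 [-0. -0. -1.] F [-0.06  0.17 -0.03] 0.5505897433507735
near along 6.0 side -0.3
far along -1.9 side -281.1
```

View pics/p1.png

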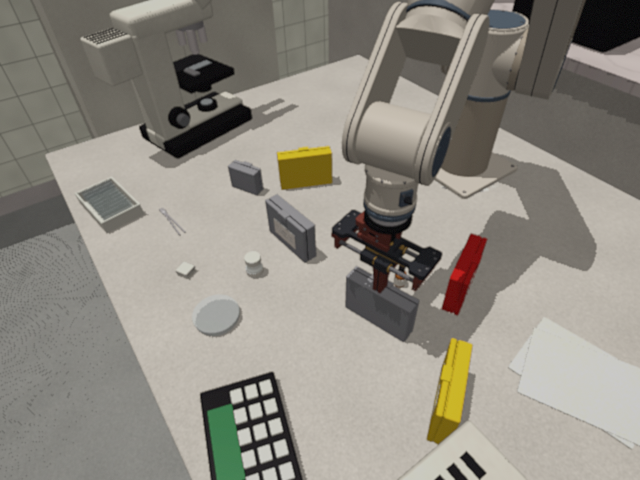

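The picture shows box_near at (381,303), probably leaning with the finger at its top edge (380,287), and nothing else has moved. I push a little further and then hold.

```bash
python3 -m jog '[[-0.1,0,0,0,0,0,0],[-0.1,0,0,0,0,0,0],[-0.1,0,0,0,0,0,0],[0,0,0,0,0,0,0],[0,0,0,0,0,0,0],[0,0,0,0,0,0,0],[0,0,0,0,0,0,0]]'; python3 st.py; python3 - <<'E'
from workcell import optics
import cv2
im=optics.get_image("scene")[:,:,::-1]; cv2.imwrite("pics/p2.png",cv2.resize(im[140:380,200:520],(800,600)))
E
```

```text
t: 5.55
ee_pos: [541.8, 266.7, 76.9]
orientation: [0.451, -3.109, 0.0]
ft_force: [0.1, 0.0, 0.2]
width: 0.3
grasp_force: 0.0
5.55 [541.8 266.7  76.9] xyaw 196.5 [-0. -0. -1.] F [0.08 0.03 0.24] 0.28349832508774364
near along 17.4 side -0.3
far along -13.1 side -283.5
```

View pics/p2.png

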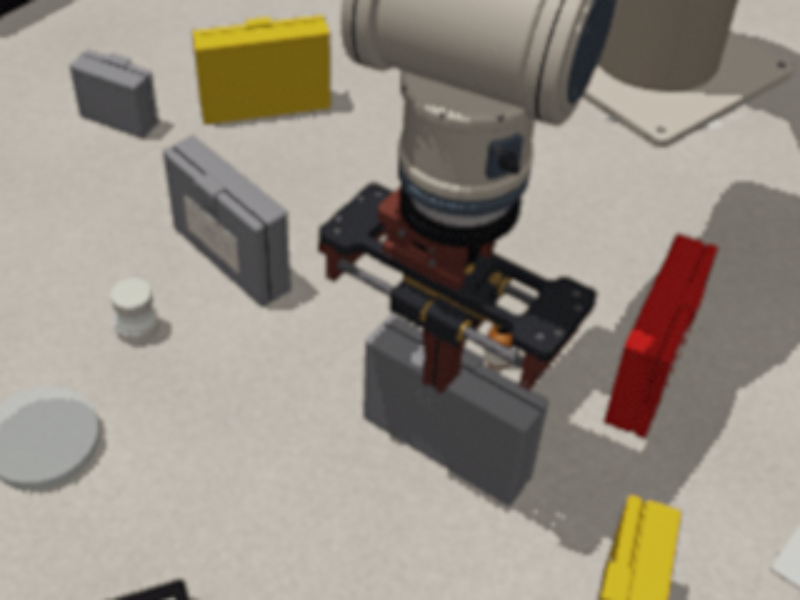

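```bash
python3 - <<'E'
from fit import *
o=ctrl.get_obs()
im={n:optics.get_image(n) for n in CM}
for n in CM: print(n,proj([o['ee_pos'],o['ee_pos']+[0,0,25]],n).round(1))
m=pick(["box_near","box_far"],"scene",(386,302),30); p0=(525,262)
if m is not None: print(fit({"scene":m},p0,(36,140,100)))
cv2.imwrite("pics/p3.png",cv2.resize(im["top"][190:400,130:410,::-1],(800,600)))
E
```

```text
scene [[374.4 300.3]
 [375.3 291.9]]
top [[218.3 257.1]
 [216.1 255.7]]
(array([5.22594335e+02, 2.63774181e+02, 2.97132979e-01]), np.float64(0.12305555555555558))
```

View pics/p3.png

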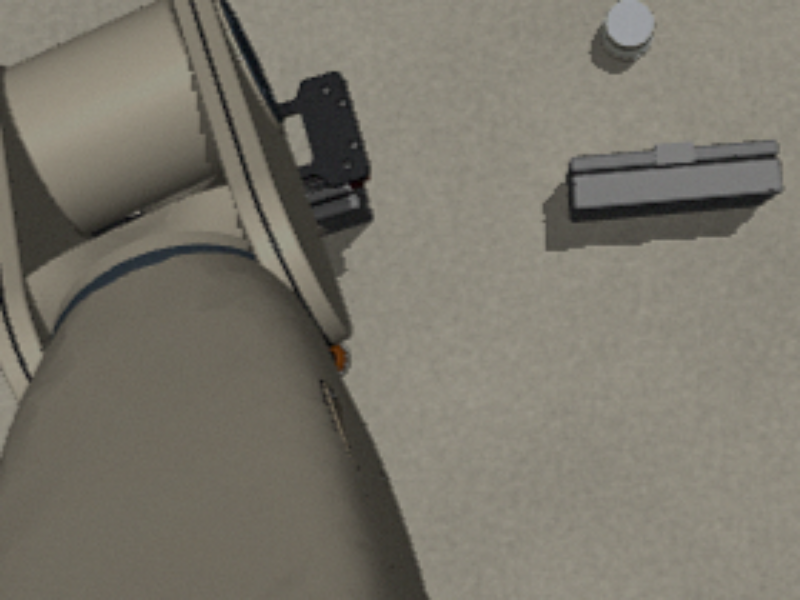

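```bash
python3 - <<'E'
from fit import *
a=cv2.imread("pics/scene0.png"); b=cv2.imread("pics/p1.png"); c=optics.get_image("scene")[:,:,::-1]
cv2.imwrite("pics/now.png",c)
cr=lambda i:cv2.resize(np.ascontiguousarray(i[250:350,335:435]),(400,300),interpolation=cv2.INTER_CUBIC)
d=c.copy(); o=ctrl.get_obs()
for p in proj([o['ee_pos']],"scene"): cv2.circle(d,tuple(p.round().astype(int)),1,(0,255,0),-1)
for q in (corners((525,262,.288),36,140,100),): cv2.polylines(d,[cv2.convexHull(proj(q,"scene").round().astype(np.int32))],True,(0,255,0),1)
cv2.imwrite("pics/cmp.png",np.vstack([np.hstack([cr(a),cr(b)]),np.hstack([cr(c),cr(d)])]))
E
```

```text
(no output)
```

View pics/cmp.png

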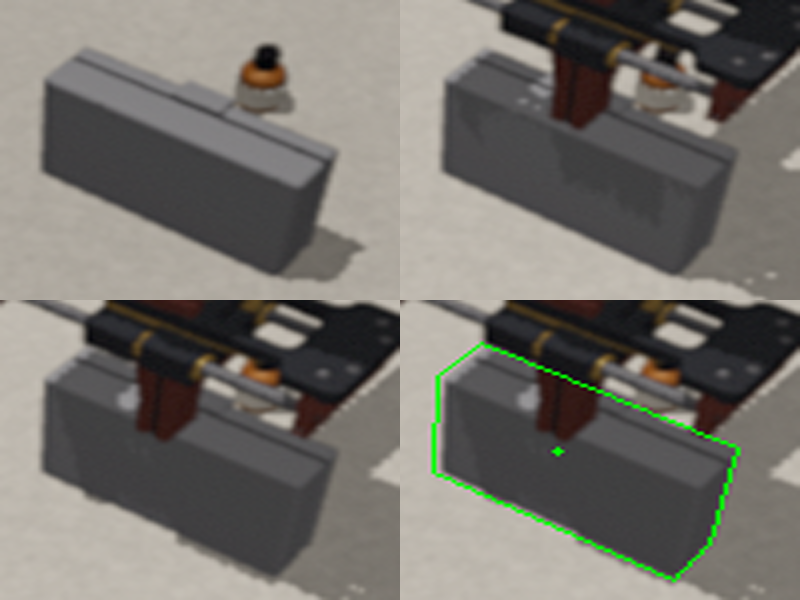

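```bash
python3 - <<'E'
from fit import *
from scipy.spatial.transform import Rotation as R
o=ctrl.get_obs(); M=R.from_rotvec(o['orientation']).as_matrix()
for dz in (0,10,20,27,35):
    q=np.array([o['ee_pos']+M@[sx*10,sy*13.5,0]+[0,0,dz] for sx,sy in((-1,1),(-1,-1),(1,-1),(1,1))])
    print(dz,proj(q,"scene").round(1).tolist())
print(proj(corners((525,262,.288),36,140,100)[4:],"scene").round(1).tolist())
E
```

```text
0 [[377.5, 307.5], [365.3, 300.2], [371.3, 293.5], [383.5, 300.5]]
10 [[377.9, 304.1], [365.6, 296.9], [371.7, 290.1], [383.9, 297.2]]
20 [[378.3, 300.7], [365.8, 293.5], [372.0, 286.7], [384.4, 293.7]]
27 [[378.6, 298.3], [366.0, 291.1], [372.2, 284.3], [384.7, 291.3]]
35 [[378.9, 295.5], [366.3, 288.3], [372.5, 281.5], [385.1, 288.5]]
[[355.2, 263.7], [419.2, 299.0], [344.1, 275.0], [408.9, 312.1]]
```

The fingertip is drawn in front of the box's top face, and there was no contact force. The visible tip fits a real height of about 105 mm, not the reported 77, so the finger passed just over the box. Only the bottle is near, and it is clear. I back off and repeat about 28 mm lower, in small steps while watching the force.

```bash
python3 -m jog '[[0,0,-0.25,0,0,0,0],[0.8,0,0,0,0,0,0],[0.8,0,0,0,0,0,0],[0,0,0,0,0,0,0],[0,0,0.5,0,0,0,0],[0,0,0.45,0,0,0,0],[0,0,0,0,0,0,0],[-0.1,0,0,0,0,0,0],[-0.1,0,0,0,0,0,0],[-0.1,0,0,0,0,0,0],[-0.1,0,0,0,0,0,0],[-0.1,0,0,0,0,0,0]]'; python3 st.py;  python3 -m jog '[[-0.1,0,0,0,0,0,0],[-0.1,0,0,0,0,0,0]]'; python3 st.py
```

```text
t: 7.0
ee_pos: [500.3, 254.4, 49.4]
orientation: [-0.451, 3.109, 0.0]
ft_force: [-0.9, -0.0, -0.3]
width: 0.2
grasp_force: 0.2
7.0 [500.3 254.4  49.4] xyaw 196.5 [ 0.  0. -1.] F [-0.85 -0.05 -0.32] 0.21480595678054915
near along -25.8 side -0.3
far along 29.2 side -274.4
t: 7.2
ee_pos: [507.8, 256.6, 49.0]
orientation: [-0.451, 3.109, 0.0]
ft_force: [0.4, -0.4, 0.5]
width: 0.6
grasp_force: 0.1
7.2 [507.8 256.6  49. ] xyaw 196.5 [ 0.  0. -1.] F [ 0.39 -0.43  0.49] 0.608457792164844
near along -18.0 side -0.3
far along 21.6 side -276.0
```

```bash
python3 -m jog '[[-0.1,0,0,0,0,0,0]]' | grep force;python3 -m jog '[[-0.1,0,0,0,0,0,0]]'| grep force;python3 -m jog '[[-0.1,0,0,0,0,0,0]]'| grep force; python3 st.py; python3 - <<'E'
from fit import *
a=cv2.imread("pics/scene0.png"); b=optics.get_image("scene")[:,:,::-1]
cr=lambda i:cv2.resize(np.ascontiguousarray(i[250:350,335:435]),(400,400),interpolation=cv2.INTER_CUBIC)
cv2.imwrite("pics/cmp2.png",np.hstack([cr(a),cr(b)]))
E
```

```text
ft_force: [-0.6, 0.2, -0.5]
grasp_force: 0.2
ft_force: [-0.3, -1.2, 1.0]
grasp_force: 0.1
ft_force: [0.2, 0.1, 0.1]
grasp_force: 0.0
7.5 [519.3 260.   48.9] xyaw 196.5 [ 0.  0. -1.] F [0.2  0.12 0.08] 0.6748124699329353
near along -6.0 side -0.3
far along 9.8 side -278.6
```

View pics/cmp2.png

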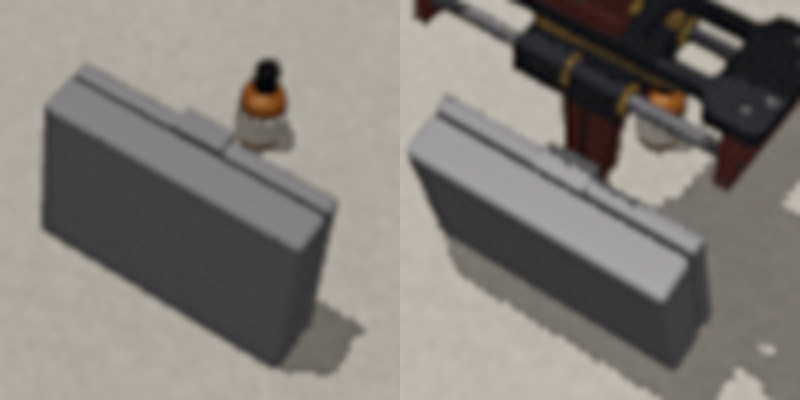

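box_near now leans away clearly (right panel, about 15°) with its lower edge at the same place. I keep pushing.

```bash
python3 -m jog '[[-0.1,0,0,0,0,0,0],[-0.1,0,0,0,0,0,0],[-0.1,0,0,0,0,0,0],[-0.1,0,0,0,0,0,0],[-0.1,0,0,0,0,0,0],[0,0,0,0,0,0,0],[0,0,0,0,0,0,0],[0,0,0,0,0,0,0],[0,0,0,0,0,0,0]]'; python3 - <<'E'
from fit import *
optics.get_image("scene")
for t in("box_near","box_far"):
    print(t,[(round(d['conf'],2),np.round(d['extent']).tolist()) for d in optics.masks_of(t,"scene")])
# predicted extents lying: base edge stays at along +18
for h,c in((100,0),(36,68)):
    u=np.array([np.cos(.288),np.sin(.288)]); p=np.array([525,262])+u*c
    q=proj(corners((*p,.288),36 if h==100 else 100,140,h),"scene"); print(h,q.min(0),q.max(0),(q.min(0)+q.max(0))/2)
E
```

```text
t: 8.45
ee_pos: [537.9, 265.5, 49.0]
orientation: [0.451, -3.109, 0.0]
ft_force: [-0.3, -1.2, -0.2]
width: 0.7
grasp_force: 0.0
box_near [(0.68, [360.0, 341.0, 91.0, 83.0]), (0.6, [450.0, 390.0, 42.0, 110.0])]
box_far [(0.94, [291.0, 226.0, 51.0, 68.0]), (0.91, [305.0, 168.0, 54.0, 48.0]), (0.83, [466.0, 273.0, 44.0, 81.0])]
100 [343.31057743 263.71278028] [419.21893086 343.39348706] [381.26475415 303.55313367]
36 [311.65813095 296.04978633] [404.6881565  382.01036114] [358.17314373 339.03007374]
```

box_near now lies flat: its mask extent matches the prediction for lying. Next I go over to the lid side of box_far.

```bash
python3 -m jog '[[0,0,-1,0,0,0,0],[0,0,-1,0,0,0,0],[0,0,-1,0,0,0,0],[0,0,0,0,0,1,0],[0,0,0,0,0,1,0],[-0.159,-0.883,0,0,0,0,0],[-0.159,-0.883,0,0,0,0,0],[-0.159,-0.883,0,0,0,0,0],[-0.159,-0.883,0,0,0,0,0],[-0.159,-0.883,0,0,0,0,0],[-0.159,-0.883,0,0,0,0,0],[-0.159,-0.883,0,0,0,0,0],[-0.159,-0.883,0,0,0,0,0],[0,0,0,0,0,0,0],[0,0,0,0,0,0,0]]'; python3 st.py
```

```text
t: 10.1
ee_pos: [610.8, -12.6, 168.8]
orientation: [0.12, -3.139, -0.001]
ft_force: [-0.4, 0.4, 0.0]
width: 0.1
grasp_force: 0.0
10.1 [610.8 -12.6 168.8] xyaw 184.4 [-0.  0. -1.] F [-0.42  0.43  0.03] 0.12100407397536134
near along 4.3 side -287.6
far along -61.0 side 0.1
```

```bash
python3 -m jog '[[0,0,1,0,0,0,0],[0,0,1,0,0,0,0],[0,0,1,0,0,0,0],[0,0,0,0,0,0,0],[0.2,0,0,0,0,0,0],[0.2,0,0,0,0,0,0],[0.2,0,0,0,0,0,0],[0.1,0,0,0,0,0,0],[0.1,0,0,0,0,0,0]]'; for i in 1 2 3 4 5; do python3 -m jog '[[0.1,0,0,0,0,0,0]]' | grep ft_; done; python3 st.py; python3 - <<'E'
from fit import *
for n in CM:
    optics.get_image(n)
    print([(round(d['conf'],2),np.round(d['extent']).tolist()) for d in optics.masks_of("box_far",n)])
E
```

```text
t: 11.0
ee_pos: [579.5, -14.7, 50.3]
orientation: [-0.123, 3.137, -0.0]
ft_force: [0.6, 1.3, -0.1]
width: 0.8
grasp_force: 0.2
ft_force: [0.8, 0.6, -0.0]
ft_force: [0.7, 0.2, -0.9]
ft_force: [0.3, 0.5, 0.6]
ft_force: [0.5, -0.1, 0.5]
ft_force: [0.4, 0.2, -0.0]
11.5 [558.8 -16.2  48.9] xyaw 184.5 [-0. -0. -1.] F [ 0.45  0.19 -0.01] 0.4324819688971726
near along -46.6 side -276.3
far along -8.8 side -0.1
[(0.81, [314.0, 166.0, 37.0, 44.0]), (0.75, [298.0, 232.0, 55.0, 63.0]), (0.64, [465.0, 275.0, 42.0, 81.0])]
[(0.82, [470.0, 307.0, 23.0, 24.0]), (0.63, [214.0, 235.0, 80.0, 68.0]), (0.56, [336.0, 272.0, 10.0, 13.0]), (0.56, [197.0, 368.0, 54.0, 80.0])]
```

The scene extent shifted from (291,226) to (298,232), so box_far is leaning towards the robot. I finish the push, then go up and away.

```bash
python3 -m jog '[[0.1,0,0,0,0,0,0],[0.1,0,0,0,0,0,0],[0.1,0,0,0,0,0,0],[0.1,0,0,0,0,0,0],[0.1,0,0,0,0,0,0],[0.1,0,0,0,0,0,0],[0,0,0,0,0,0,0],[0,0,0,0,0,0,0],[0,0,0,0,0,0,0],[0,0,0,0,0,0,0],[0,0,-1,0,0,0,0],[0,0,-1,0,0,0,0],[0,0,-1,0,0,0,0],[0,0,-1,0,0,0,0]]'; python3 -m jog '[[0,0.9,0,0,0,0,0],[0,0.9,0,0,0,0,0],[0,0.9,0,0,0,0,0],[0,0.9,0,0,0,0,0],[0,0.9,0,0,0,0,0],[0,0.9,0,0,0,0,0],[0,0.9,0,0,0,0,0],[0,0.9,0,0,0,0,0],[0,0.9,0,0,0,0,0],[0,0.9,0,0,0,0,0],[0,0.9,0,0,0,0,0],[0,0.9,0,0,0,0,0],[0,0.9,0,0,0,0,0],[0,0.9,0,0,0,0,0],[0,0,0,0,0,0,0]]'; python3 - <<'E'
from fit import *
im={n:optics.get_image(n)[:,:,::-1] for n in CM}
cv2.imwrite("pics/end.png",np.hstack([cv2.resize(im[n][90:450],None,fx=.62,fy=.9)for n in CM]))
print(ctrl.get_obs()['t'],[(round(d['conf'],2),np.round(d['extent']).tolist()) for d in optics.masks_of("box_far","scene")])
E
```

```text
t: 13.1
ee_pos: [535.0, -18.0, 210.5]
orientation: [0.123, -3.139, -0.0]
ft_force: [0.1, -0.3, 0.6]
width: 0.4
grasp_force: 0.0
t: 14.6
ee_pos: [494.9, 488.3, 208.6]
orientation: [-0.128, 3.139, 0.002]
ft_force: [0.5, -0.3, -0.4]
width: 0.6
grasp_force: 0.0
14.7 [(0.88, [305.0, 168.0, 53.0, 48.0]), (0.82, [463.0, 281.0, 41.0, 71.0]), (0.63, [316.0, 224.0, 66.0, 59.0])]
```

View pics/end.png

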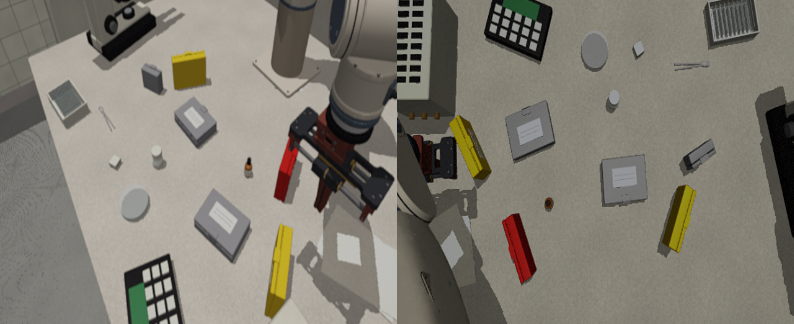

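Both big boxes lie flat with their labels up: (222,222) and (196,120) in the left panel, (530,128) and (624,180) in the right. The small box, bottle, jar, dish and the rest look unmoved, and the arm is clear, so I hand in.

```bash
python3 -c "
from workcell import ctrl; print(ctrl.close_job())"
```

```text
the job is handed in; nothing more can be done
None
```

Both big slide boxes were pushed over and lie flat with their labelled lids up, everything else looked unmoved in the last pictures, and the job was handed in at about 15 s, after a first push at box_near passed just over it without contact and was repeated lower.

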